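# Seat and clamp an extinguisher shell in its V cradle

## Robot

A 6-joint arm with a two-finger parallel gripper is mounted at the origin on the work surface. World frame = base frame: x ahead of the robot, y to its left, z up, the work surface at z = 0. Lengths are in mm, angles in degrees, forces in N, time in s.
With the tool pointing down it reaches from about 300 to 850 mm from the base axis. Payload 4.2 kg.
Tool frame: the origin (TCP) lies midway between the tips of the shut fingers; the grasp point (between the pads) lies 19 mm behind it; x points along the fingers, y is the direction in which the jaws open and shut, and the axes are right-handed (so a half turn about x gives the same grasp; the last joint's range is limited). The gripper opens to 91 mm and grips with 3 to 60 N. Pads are 32 mm wide; open, the fingers measure 118 mm over their backs; the gripper's body (76 mm by 178 mm) begins 60 mm behind the grasp point.
Start: joints at [74.083, 18.312, 89.639, -0, 72.044, -1.146], TCP at [146.6, 556.014, 213.976] pointing down, gripper open.
Joint ranges: [-177.97, 177.97], [-48.28, 115.42], [12.27, 149.76], [-77.06, 257.06], [2.81, 150.46], [-146.56, 146.56]. Speed limits (degrees/s): [147.25, 147.25, 180, 180, 180, 180].

## Interface

Orientations are given as [roll, pitch, yaw] about the fixed x, y, z axes, in that order (R = Rz(yaw) Ry(pitch) Rx(roll)).
In Python, from workcell import env gives the robot as it stands.
- The arm moves only by the shell command python3 -m handwheel 'ROWS' [FORCE]. ROWS is text: rows parted by semicolons, each of 7 numbers parted by spaces: the turn, a rotation vector about the tool's x, y, z in degrees, then the shift along the tool's x, y, z in m, then the finger opening in m, from 0 to 0.0912. In form: rx ry rz x y z grip; .... A call has 1 to 12 rows; each row is the pose to reach, as a shift and turn from the pose commanded when the call began, along the tool's axes at that moment; what a row does not reach only later rows make up. A row lasts 1/12 s, in which the tool goes at most 41.7 mm and 7.16 degrees, less where a joint would pass 70% of its speed; a pose out of reach is approached as far as the arm can. A call with a gripper value outside its range is refused whole. The fingers move at their own pace and stop on an object; FORCE is the grip in N (left out, the last holds). Time passes only in rows, so rows that repeat a pose let the fingers close. It gives the time, the measured TCP pose, the force and the opening at its end, in the units of the state.
- env.state(): the state, without advancing time (a new reading comes with each control period).
- env.grab_frame(name): name is "scene" or "top" or "wrist"; returns the picture (480x640x3 uint8, red, green, blue); there is no depth.
- env.get_calibration(name): a dict with "mtx" (3x3 intrinsics, pixels), "T" (4x4, takes a point from camera to world coordinates); the wrist camera has in their place "hand_eye" (4x4, takes a point from camera to tool coordinates, whose origin is the TCP and whose axes are the tool frame's). Camera axes: x right, y up, looking along -z (the intrinsics and any distortion apply to the point x, -y, -z); pixel columns grow to the right and rows downward; lengths in mm; the calibration is good to about 2 mm. A picture is of the moment at which its call begins: read the wrist's pose just before it. get_calibration takes no time and is no camera call.
- env.job_done(): hands the job in, once; it reports no verdict.
The state is a dict: "time_s": time; "qpos": joint angles; "qvel": joint speeds; "effort": joint torques, N m; "ee_pos": TCP position; "ee_rot": TCP orientation; "force": force on the tool from outside, world axes, zero at the start; "torque": the same for the moment, N m; "gripper_width": finger opening in mm.
Only numpy, scipy, OpenCV 4.12 (cv2) and the standard library are available. Lean on these libraries where they do the work, as an engineer would, in place of code of your own. Each camera call takes 0.05 s, during which the arm holds its last target. There are 200 camera calls.

## Task

Lay the larger of the two empty extinguisher shells into the V cradle, between the clamp bridge and the open end, so that it settles down on both saddles; lower it in, do not drop it. Then slide it along the V, under the bridge, until its flat base presses home against the end stop, and push the clamp knob down until its pad bears firmly on the shell (about 10 to 15 N on the shell). The shell is thin, so let neither cradle, stop nor clamp push on it harder than 30 N; leave it clamped, and leave the other things where they are.

Things in the scene. Friction and masses are not known exactly. Their poses are not given: they have to be found in the camera images.
- shell_center (a point): Middle of the axis of the larger shell: green metal cylinder, 56 mm diameter, 210 mm long, 0.3 to 0.6 kg, a 24 mm brass neck 22 mm long on one end. x axis along the cylinder towards the neck; it can roll about x, so y and z mean nothing. Starts on one of two wooden rests (150 x 44 mm, rails 14 mm high, 38 mm over both), axis 40 mm above the table, base roughly towards the robot.
- shell_base (a point): Centre of the larger shell's flat base, 105 mm from its middle, at the end without a neck.
- spare_center (a point): Middle of the axis of the smaller shell, a green cylinder 42 mm in diameter and 150 mm long with a brass neck, lying on the other wooden rest. Not to be moved.
- cradle: Steel V cradle, fixed to the table. Origin at table level under the V; x runs along the V from the stop to the open end. Base plate 12 mm thick, 124 mm wide, x = -170 to +120 mm. Two rigid 90 degree V saddles; between them (x = -48 to +62 mm) is room for the fingers. Seated, the larger shell's axis is at y = 0, z = 59.6 mm, its top at 87.6 mm, its neck towards +x.
- saddle_stop_end (a point): Lowest line of the V (20 mm above the table) in the middle of the saddle next to the stop; the saddle is 34 mm long, x = -82 to -48 mm in the cradle, its V 64 mm wide at the top, 52 mm above the table.
- saddle_open_end (a point): The same for the saddle at the open end: 30 mm long, x = +62 to +92 mm in the cradle.
- load_spot (a point): Where the middle of the larger shell comes when it is lowered in clear of the bridge: x = +41 mm in the cradle, on the seated axis, 59.6 mm above the table. Fit from x = +38 to +45 mm. From here the shell slides 32 to 53 mm towards the cradle's -x to the stop.
- bridge (a point): Middle of the top of the clamp bridge, 130 mm above the table: a grey beam 18 mm thick, 20 mm along the V, its underside 112 mm up, on posts 50 mm either side of the V; at x = -88 mm in the cradle.
- stop: End stop at the closed end of the cradle: a grey bracket with a screw (stop_screw) carrying a rigid flat steel disc 30 mm in diameter, looking along the cradle's +x at the seated shell's axis. Origin: the disc's nominal face, fixed 105 mm from the cradle's origin; axes as the cradle's. The screw is set differently every time: the real face is up to 9 mm in front (+x) or 12 mm behind, and must be felt for.
- clamp (a joint): Travel of the push-down clamp in m, 0 raised, growing as it is pushed down (end 0.030). Its pad, 16 mm in diameter, sits on a threaded foot set differently every time: 98 to 112 mm above the table at 0, so it meets the seated shell somewhere from 0.010 to 0.025; feel for it. Moving it takes about 3 N; it stays where it is left. It is rigid once on the shell.
- clamp_top (a point): Centre of the top of the clamp's round black knob (36 mm in diameter, 14 mm thick), over the bridge on the clamp's axis, 184 mm above the table when fully raised. Push straight down here.
- spanner: A loose steel spanner, 180 mm long, lying at the right of the cradle. Not to be moved.
- valve: A loose valve head with brass thread and lever, about 60 mm high, standing at the left. Not to be moved.
- tin: A closed tin, 66 mm in diameter and 75 mm high, standing at the left. Not to be moved.
Mind the look-alikes: they are no part of the job. What is shaped like the part that bears shell_center but pink or red is not meant.

How it is judged (in metres and radians):
On the way, in this order (a step that is already met when the one before it is completed fails the run):
1. the shell lies settled in both saddles of the V (y of shell_center in the frame of cradle between -0.002 and 0.002 m and z of shell_center in the frame of cradle between 0.0576 and 0.0618 m and angle between the x axis of shell_center and the x axis of cradle, either way round below 0.025 rad and contact force between shell and cradle above 0.5 N), for 0.15 s.
2. lying in the V, the shell's base is pressed against the stop (y of shell_center in the frame of cradle between -0.002 and 0.002 m and z of shell_center in the frame of cradle between 0.0576 and 0.0618 m and angle between the x axis of shell_center and the x axis of cradle, either way round below 0.025 rad and contact force between shell and stop above 1.5 N), for 0.15 s.
3. the clamp is pressed on the shell with more than 5 N (contact force between clamp and shell above 5 N), for 0.2 s.
At the end, for the whole second after the job is handed in: The larger shell lies still in both saddles (axis within 2 mm of the V's middle and of its seated height, within 0.025 rad of the V), its base within 2 mm of the stop, and the clamp's pad bears on it (over 0.4 N) (y of shell_center in the frame of cradle between -0.002 and 0.002 m and z of shell_center in the frame of cradle between 0.0576 and 0.0618 m and angle between the x axis of shell_center and the x axis of cradle, either way round below 0.025 rad and x of shell_center in the frame of stop_screw between 0.102 and 0.107 m and contact force between clamp and shell above 0.4 N and linear speed of shell below 0.01 m/s); the robot touches nothing.
It fails at once if the stop pushes on the shell with more than 30 N (contact force between shell and stop above 30 N).
It fails at once if the clamp pushes on the shell with more than 30 N (contact force between clamp and shell above 30 N).
It fails at once if the shell is pushed into the cradle with more than 30 N before it is clamped (contact force between shell and cradle above 30 N and contact force between clamp and shell below 0.3 N).
It fails at once if the shell is dropped into the cradle (faster than 0.3 m/s within 25 mm of its seat) (horizontal distance between shell_center and cradle below 0.09 m and height (world z) of shell_center below 0.085 m and linear speed of shell above 0.3 m/s).
It fails at once if another thing is moved by more than 15 mm (distance of any of spare_center, spanner, valve, tin from where it was at the start of the episode above 0.015 m).
It also fails if it takes over 72 s, if anything falls off the work surface, if the arm or the gripper's body presses on something with over 40 N, if the wrist force passes 120 N, or if a joint passes its speed limit or range.

## Working session

There is one attempt and no reset: what is moved stays moved. The work goes in short steps, Python scripts to look and compute and a shell command to move; the robot and the scene stay as the last step left them, time stands still between calls to the robot, and variables do not carry over. Pictures are saved under pics/ and viewed, on a budget of 10 in all, crops included, one or two more only if the job needs it, and the job is handed in when it is done.

```bash
mkdir -p pics; python3 - <<'E'
from workcell import env
import cv2
for n in("scene","top"):
    cv2.imwrite(f"pics/{n}0.png",env.grab_frame(n)[:,:,::-1])
    print(n,{k:v for k,v in env.get_calibration(n).items()})
print(env.get_calibration("wrist"));print(env.state())
E
```

```text
scene {'mtx': array([[590.36478591,   0.        , 312.04865094],
       [  0.        , 590.36478591, 246.89635046],
       [  0.        ,   0.        ,   1.        ]]), 'T': array([[-6.67556112e-01, -6.12072322e-01,  4.23953193e-01,
         1.18656696e+03],
       [ 7.44497125e-01, -5.41355252e-01,  3.90715397e-01,
         5.85308081e+02],
       [-9.63679310e-03,  5.76456385e-01,  8.17071091e-01,
         1.37521613e+03],
       [ 0.00000000e+00,  0.00000000e+00,  0.00000000e+00,
         1.00000000e+00]])}
top {'mtx': array([[565.43392655,   0.        , 320.91934261],
       [  0.        , 565.43392655, 233.72116802],
       [  0.        ,   0.        ,   1.        ]]), 'T': array([[-2.58830670e-02,  9.98394004e-01, -5.03932496e-02,
         4.28263893e+02],
       [-9.99655127e-01, -2.60736944e-02, -3.12898094e-03,
        -6.94561935e+00],
       [-4.43789400e-03,  5.02948826e-02,  9.98724552e-01,
         1.63898433e+03],
       [ 0.00000000e+00,  0.00000000e+00,  0.00000000e+00,
         1.00000000e+00]])}
{'mtx': array([[425.55138246,   0.        , 326.4889145 ],
       [  0
[... 394 characters left out ...]
00e+00,  0.00000000e+00,
         1.00000000e+00]])}
{'time_s': 0.1, 'qpos': array([ 7.40836501e+01,  1.83488894e+01,  8.96973294e+01,  4.01029593e-04,
        7.20441892e+01, -1.14392539e+00]), 'qvel': array([-0.06792829, -0.03887984, -0.15107351,  0.05907767,  0.02426019,
       -0.00615911]), 'effort': array([ 6.48847545e-04, -4.13336599e+01, -2.32509559e+01,  7.28798239e-02,
        4.20560210e-02, -4.42799683e-05]), 'ee_pos': array([146.47235074, 555.58203572, 213.20935654]), 'ee_rot': array([ -91.38557296,   89.90959126, -106.15812136]), 'force': array([ 0.13397112,  0.15175761, -0.00810681]), 'torque': array([ 0.0049641 , -0.01804772, -0.01508642]), 'gripper_width': 90.98355739054769}
```

View pics/top0.png

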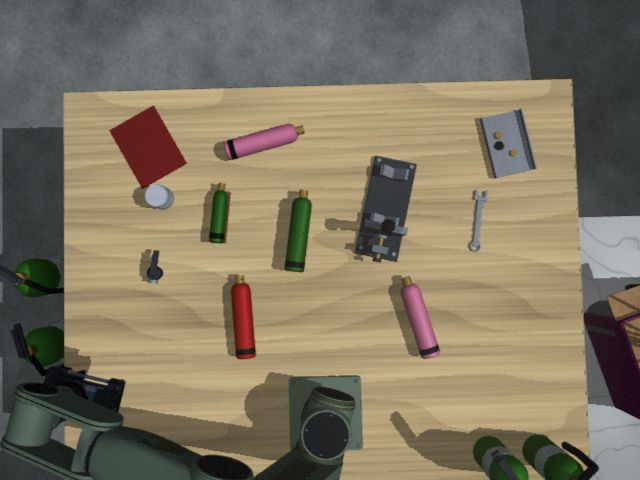

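View pics/scene0.png

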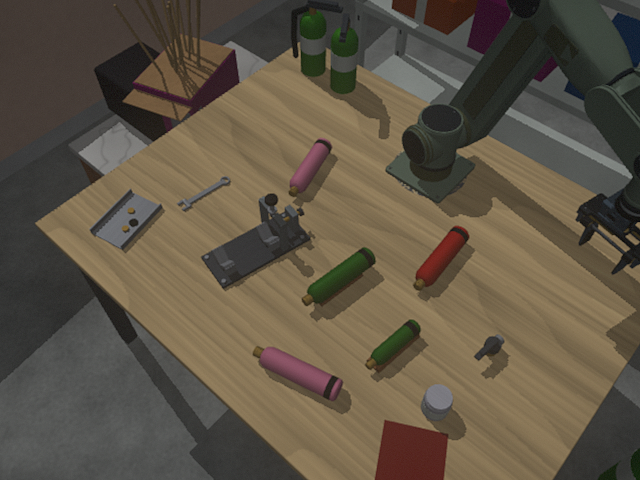

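The top view has five possible targets: the large green shell (298,232), small green (218,213), red (243,317), pink (420,317) and pink (262,142). I choose the large green one at (298,232), with its neck facing up the image at (305,194). The cradle is at (387,210), with the clamp and stop at its lower end. Next is a close crop to check this.

```bash
cat > h.py <<'E'
import numpy as np,cv2
from workcell import env
from scipy.spatial.transform import Rotation as R
def ray(name,px,z,pose=None):
    c=env.get_calibration(name);K=c["mtx"]
    if name=="wrist":
        p,e=pose; T=np.eye(4);T[:3,:3]=R.from_euler("xyz",e,degrees=True).as_matrix();T[:3,3]=p;T=T@c["hand_eye"]
    else:T=c["T"]
    d=np.linalg.solve(K,[px[0],px[1],1.])*[1,-1,-1]
    d=T[:3,:3]@d;o=T[:3,3]
    return o+d*(z-o[2])/d[2]
def proj(name,P,pose=None):
    c=env.get_calibration(name);K=c["mtx"]
    if name=="wrist":
        p,e=pose; T=np.eye(4);T[:3,:3]=R.from_euler("xyz",e,degrees=True).as_matrix();T[:3,3]=p;T=T@c["hand_eye"]
    else:T=c["T"]
    q=T[:3,:3].T@(np.asarray(P,float)-T[:3,3]);q=q*[1,-1,-1];q=K@q
    return q[:2]/q[2]
E
python3 - <<'E'
from h import *
im=cv2.imread("pics/top0.png")
c=im[150:280,270:430];cv2.imwrite("pics/crop1.png",cv2.resize(c,None,fx=4.6,fy=4.6,interpolation=cv2.INTER_CUBIC))
hsv=cv2.cvtColor(im,cv2.COLOR_BGR2HSV)
m=cv2.inRange(hsv,(45,80,25),(85,255,255));m[:150]=0;m[290:]=0;m[:,:270]=0;m[:,340:]=0
n,l,s,ce=cv2.connectedComponentsWithStats(m);i=1+np.argmax(s[1:,4])
r=cv2.minAreaRect(np.argwhere(l==i)[:,::-1].astype(np.float32));print(r,s[i],ce[i])
print(ray("top",r[0],40))
E
```

```text
((298.57769775390625, 229.74734497070312), (18.488494873046875, 64.09501647949219), 6.788974285125732) [ 286  198   25   65 1161] [298.55986219 230.3255814 ]
[521.86555815  61.04514239  40.        ]
```

View pics/crop1.png

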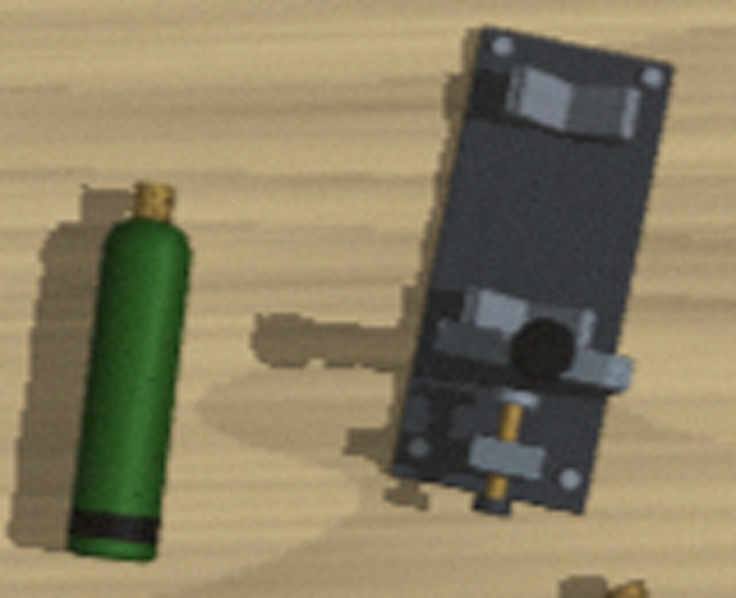

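The crop confirms it: the green shell has a black band at its base, centred at crop (113,555), and its neck is at (156,185). The cradle plate corners are at (482,27), (672,66), (395,470) and (582,514), the knob at (542,348) and the stop disc at (517,397).

```bash
python3 - <<'E'
from h import *
f=lambda u,v:(270+u/4.6,150+v/4.6)
# corners, cradle-frame
A=np.array([[120,62],[120,-62],[-170,62],[-170,-62]],float)
B=np.array([ray("top",f(*p),12)[:2] for p in[(482,27),(672,66),(395,470),(582,514)]])
print(B.round(1))
a=A-A.mean(0);b=B-B.mean(0)
yaw=np.arctan2((a[:,0]*b[:,1]-a[:,1]*b[:,0]).sum(),(a*b).sum())
Rz=np.array([[np.cos(yaw),-np.sin(yaw)],[np.sin(yaw),np.cos(yaw)]])
o=B.mean(0)-Rz@A.mean(0);print("cradle",o,np.degrees(yaw),"resid",(B-(A@Rz.T+o)).round(1))
k=ray("top",f(542,348),184);print("knob",k,Rz.T@(k[:2]-o))
b0=ray("top",f(113,555),36);n0=ray("top",f(156,184),40)
d=n0-b0;print("base",b0,"neck",n0,np.hypot(*d[:2]),"yaw",np.degrees(np.arctan2(d[1],d[0])))
u=d[:2]/np.hypot(*d[:2]);c=b0[:2]+105*u;print("centre",c, (n0[:2]-127*u))
s=env.state();M=R.from_euler("xyz",s["ee_rot"],degrees=True).as_matrix();print(M.round(3))
np.savez("est.npz",o=o,yaw=yaw,c=c,u=u)
E
```

```text
[[ 732.3 -163.8]
 [ 704.3 -282.6]
 [ 454.6 -100.9]
 [ 424.1 -216.8]]
cradle [ 603.17708757 -196.75431876] -13.144990638403614 resid [[-1.9 -0.2]
 [-1.6  1.8]
 [ 2.9 -3.2]
 [ 0.6  1.6]]
knob [ 517.99076003 -175.28772376  184.        ] [-87.83609716   1.53138364]
base [406.48664536  75.33882586  36.        ] neck [634.61996926  43.17472782  40.        ] 230.38954550605158 yaw -8.025131987269111
centre [510.45837271  60.68004312] [508.86368951  60.90487457]
[[-0.     0.255  0.967]
 [-0.002  0.967 -0.255]
 [-1.    -0.002 -0.   ]]
```

```bash
cat >> h.py <<'E'
def delta(pos,psi):
    "tool-frame turn about x (deg) and shift (m) to TCP pos with tool z at world yaw psi, tool down"
    s=env.state();M=R.from_euler("xyz",s["ee_rot"],degrees=True).as_matrix()
    z=np.radians(psi);Zd=np.array([np.cos(z),np.sin(z),0]);X=np.array([0,0,-1.]);G=np.c_[X,np.cross(Zd,X),Zd]
    rv=np.degrees(R.from_matrix(M.T@G).as_rotvec());sh=M.T@(np.array(pos)-s["ee_pos"])/1000
    print("turn",rv.round(2),"shift",sh.round(4),"t",round(s["time_s"],2),"F",s["force"].round(2),"w",round(s["gripper_width"],1),"tcp",s["ee_pos"].round(1),"q6",s["qpos"][5].round(1))
E
python3 -m handwheel '86 0 0 0 -.387 .472 .091; 86 0 0 0 -.387 .472 .091; 86 0 0 0 -.387 .472 .091; 86 0 0 0 -.387 .472 .091; 86 0 0 0 -.387 .472 .091; 86 0 0 0 -.387 .472 .091; 86 0 0 0 -.387 .472 .091; 86 0 0 0 -.387 .472 .091; 86 0 0 0 -.387 .472 .091; 86 0 0 0 -.387 .472 .091; 86 0 0 0 -.387 .472 .091; 86 0 0 0 -.387 .472 .091' 35
python3 -c "
from h import *
delta([504,62,214],-188)"
```

```text
time_s: 1.1
ee_pos: [440.2, 148.9, 213.8]
ee_rot: [-104.7, 90.0, 154.2]
force: [0.4, 0.4, -0.4]
gripper_width: 90.8
turn [8.692e+01 1.000e-02 2.000e-02] shift [-0.0002  0.0793  0.073 ] t 1.1 F [ 0.39  0.36 -0.45] w 90.8 tcp [440.2 148.9 213.8] q6 28.3
```

```bash

python3 -m handwheel '86.9 0 0 0 .0793 .073 .091; 86.9 0 0 0 .0793 .073 .091; 86.9 0 0 0 .0793 .073 .091; 86.9 0 0 0 .0793 .073 .091; 86.9 0 0 0 .0793 .073 .091; 86.9 0 0 0 .0793 .073 .091; 86.9 0 0 0 .0793 .073 .091; 86.9 0 0 0 .0793 .073 .091; 86.9 0 0 0 .0793 .073 .091; 86.9 0 0 0 .0793 .073 .091; 86.9 0 0 0 .0793 .073 .091; 86.9 0 0 0 .0793 .073 .091' 
python3 -m handwheel '4 0 0 0 0 0 .091; 4 0 0 0 0 0 .091; 4 0 0 0 0 0 .091'
python3 -c "
from h import *
delta([504,62,214],-188)
s=env.state();np.savez('w1.npz',p=s['ee_pos'],e=s['ee_rot'])
cv2.imwrite('pics/w1.png',env.grab_frame('wrist')[:,:,::-1])
e=np.load('est.npz')
for L in(-105,0,105):print(L,proj('wrist',[*(e['c']+L*e['u']),40],(s['ee_pos'],s['ee_rot'])))"
```

```text
time_s: 2.1
ee_pos: [503.7, 64.4, 213.5]
ee_rot: [6.5, 89.9, 179.5]
force: [0.3, 0.2, -0.4]
gripper_width: 91.3
time_s: 2.35
ee_pos: [503.8, 64.4, 213.6]
ee_rot: [10.2, 90.0, 179.6]
force: [0.5, 0.9, -0.2]
gripper_width: 91.0
turn [-2.55  0.04 -0.01] shift [-0.0004  0.0023 -0.0007] t 2.35 F [ 0.53  0.87 -0.23] w 91.0 tcp [503.8  64.4 213.6] q6 106.5
-105 [332.66657543 321.16617552]
0 [327.56844841 206.62350142]
105 [321.51095652  70.52620239]
```

View pics/w1.png

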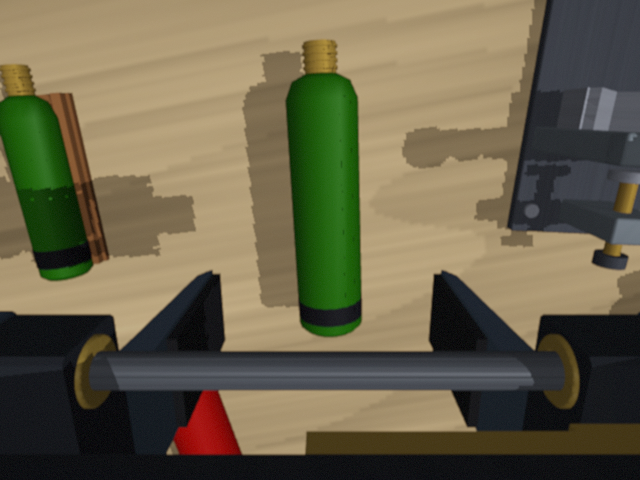

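The wrist view shows the larger shell: base rim bottom at (331,335), neck tip at (320,40), axis columns about 325 at row 206 and 330 at row 300. I'm comparing this with the estimate.

```bash
python3 -c "
from h import *
w=np.load('w1.npz');P=(w['p'],w['e']);e=np.load('est.npz')
for L,z in((-105,68),(-105,40),(-105,12),(127,52),(127,28)):print(L,z,proj('wrist',[*(e['c']+L*e['u']),z],P))
im=cv2.imread('pics/w1.png');h=cv2.cvtColor(im,cv2.COLOR_BGR2HSV);m=cv2.inRange(h,(45,80,20),(85,255,255))
Y=[];X=[]
for y in range(110,300,10):
  x=np.flatnonzero(m[y,270:380])+270;Y.append(y);X.append((x.min()+x.max())/2)
k=np.polyfit(Y,X,1);print('axis col',np.polyval(k,[110,206,300,335]))
pts=[ray('wrist',(np.polyval(k,y),y),40,P) for y in(110,300)];d=pts[1]-pts[0];print(pts,np.degrees(np.arctan2(-d[1],-d[0])))
print('base rim x z68',ray('wrist',(331,335),68,P),'neck z52',ray('wrist',(320,40),52,P), e['c'],e['u'])
col=m[:,331].nonzero()[0];print(col[(col>250)].max())
"
```

```text
-105 68 [333.18915875 336.86865346]
-105 40 [332.66657543 321.16617552]
-105 12 [332.21248764 307.52183737]
127 52 [319.88106358  35.89218357]
127 28 [320.29278559  41.31066335]
axis col [321.70263158 325.75315789 329.71929825 331.19605263]
[array([586.38486708,  51.19972391,  40.        ]), array([427.3518183 ,  74.18591194,  40.        ])] -8.224413815247267
base rim x z68 [408.5412401   76.82116528  68.        ] neck z52 [633.56501571  43.36977859  52.        ] [510.45837271  60.68004312] [ 0.99020693 -0.13960745]
335
```

```bash
python3 -c "
from h import *
delta([502.3,63.1,22],-188.2)"
```

```text
turn [-2.35  0.03 -0.  ] shift [0.1917 0.0016 0.0012] t 2.4 F [-0.23  0.78  0.17] w 90.9 tcp [503.8  64.4 213.7] q6 106.5
```

```bash

python3 -m handwheel '-2.3 0 0 0 .0016 .0012 .091; -2.3 0 0 .04 .0016 .0012 .091; -2.3 0 0 .08 .0016 .0012 .091; -2.3 0 0 .12 .0016 .0012 .091; -2.3 0 0 .15 .0016 .0012 .091; -2.3 0 0 .172 .0016 .0012 .091; -2.3 0 0 .185 .0016 .0012 .091; -2.3 0 0 .191 .0016 .0012 .091; -2.3 0 0 .191 .0016 .0012 .091; -2.3 0 0 .191 .0016 .0012 .091'
python3 -m handwheel '0 0 0 0 0 0 .05; 0 0 0 0 0 0 .05; 0 0 0 0 0 0 .05; 0 0 0 0 0 0 .05; 0 0 0 0 0 0 .05; 0 0 0 0 0 0 .05; 0 0 0 0 0 0 .05; 0 0 0 0 0 0 .05; 0 0 0 0 0 0 .05' 35
python3 -m handwheel '0 0 0 0 0 0 .05; 0 0 0 0 0 0 .05; 0 0 0 0 0 0 .05; 0 0 0 0 0 0 .05'
```

```text
time_s: 3.23
ee_pos: [503.1, 63.2, 23.4]
ee_rot: [-158.8, 90.0, 12.9]
force: [-0.7, 0.3, 1.0]
gripper_width: 91.1
time_s: 3.98
ee_pos: [503.0, 64.4, 23.6]
ee_rot: [-110.7, 89.8, 60.9]
force: [-0.4, 5.6, 4.1]
gripper_width: 54.9
time_s: 4.32
ee_pos: [503.0, 64.4, 23.6]
ee_rot: [-111.8, 89.8, 59.8]
force: [-0.9, 5.0, 3.2]
gripper_width: 55.3
```

```bash

python3 -m handwheel '0 0 0 -.015 0 0 .05; 0 0 0 -.05 0 0 .05; 0 0 0 -.09 0 0 .05; 0 0 0 -.13 0 0 .05; 0 0 0 -.17 0 0 .05; 0 0 0 -.205 0 0 .05; 0 0 0 -.23 0 0 .05; 0 0 0 -.24 0 0 .05; 0 0 0 -.24 0 0 .05; 0 0 0 -.24 0 0 .05'
python3 -c "
from h import *
delta([585,-70,264],-193.1)"
```

```text
time_s: 5.15
ee_pos: [501.5, 63.0, 261.2]
ee_rot: [12.0, 89.8, -176.3]
force: [-0.1, -0.1, -5.3]
gripper_width: 55.5
turn [ 4.74  0.17 -0.04] shift [-0.003   0.1194 -0.1019] t 5.15 F [-0.13 -0.09 -5.29] w 55.5 tcp [501.5  63.  261.2] q6 104.2
```

```bash

python3 -m handwheel '0.5 0 0 0 .012 -.010 .05; 1.2 0 0 0 .032 -.027 .05; 2 0 0 0 .056 -.048 .05; 3 0 0 0 .08 -.068 .05; 4 0 0 0 .1 -.085 .05; 4.5 0 0 0 .113 -.097 .05; 4.7 0 0 0 .119 -.102 .05; 4.7 0 0 0 .119 -.102 .05; 4.7 0 0 0 .119 -.102 .05; 4.7 0 0 0 .119 -.102 .05'
python3 -c "
from h import *
delta([585,-70,264],-193.1)
s=env.state();np.savez('w2.npz',p=s['ee_pos'],e=s['ee_rot'])
cv2.imwrite('pics/w2.png',env.grab_frame('wrist')[:,:,::-1])"
```

```text
time_s: 5.98
ee_pos: [585.1, -68.3, 261.9]
ee_rot: [-10.8, 89.8, 156.2]
force: [-0.3, -0.0, -3.1]
gripper_width: 55.2
turn [0.1  0.16 0.03] shift [-0.0021  0.0016 -0.0003] t 5.98 F [-0.26 -0.01 -3.14] w 55.2 tcp [585.1 -68.3 261.9] q6 95.2
```

View pics/w2.png

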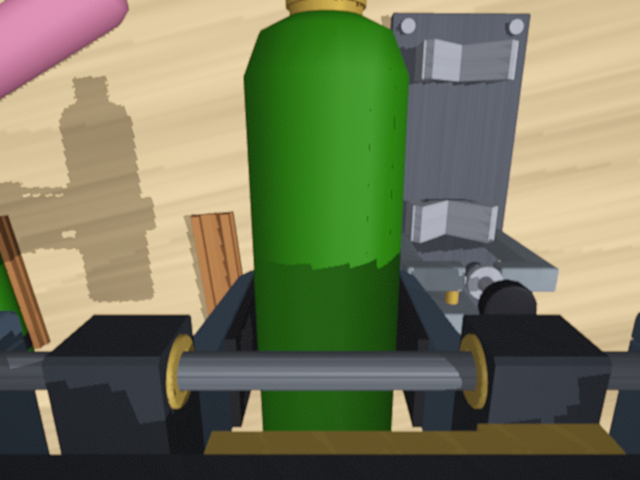

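The wrist view shows the shell held straight. The cradle is at right: plate corners (393,15) and (530,14), open saddle around (470,60), stop saddle around (455,220), knob (507,300). I'm enlarging both saddles for a precise fit.

```bash
python3 -c "
import cv2,numpy as np
im=cv2.imread('pics/w2.png');c=np.vstack([im[0:100,385:555],im[190:260,385:555]])
cv2.imwrite('pics/crop2.png',cv2.resize(c,None,fx=3.5,fy=3.5,interpolation=cv2.INTER_CUBIC))"
```

```text
(no output)
```

View pics/crop2.png

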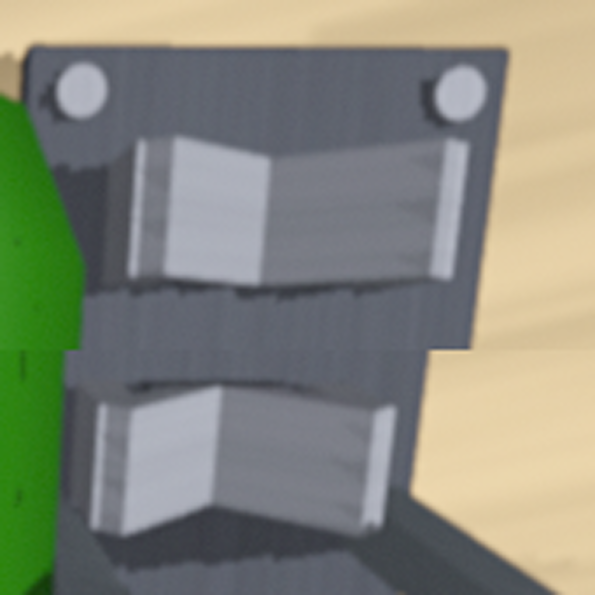

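The crop shows both V grooves cleanly: open saddle (270,158) to (262,286), stop saddle (219,386) to (213,503). I'm fitting the cradle pose to these points.

```bash
python3 - <<'E'
from h import *
from scipy.optimize import least_squares
w=np.load('w2.npz');P=(w['p'],w['e'])
D=[(120,62,12,30,47),(120,-62,12,508,50),(92,0,20,270,158),(62,0,20,262,286),(92,32,52,178,136),(62,32,52,165,277),(92,-32,52,447,142),(62,-32,52,432,277),
(-48,0,20,219,386),(-82,0,20,213,503),(-48,32,52,131,408),(-82,32,52,123,535),(-48,-32,52,374,405),(-82,-32,52,362,533)]
D=np.array(D,float);uv=D[:,3:]/3.5+[385,0];uv[D[:,4]>350,1]+=90
def W(p):
    c,s=np.cos(p[2]),np.sin(p[2]);return np.c_[p[0]+c*D[:,0]-s*D[:,1],p[1]+s*D[:,0]+c*D[:,1],D[:,2]]
def f(p):return (np.array([proj('wrist',q,P) for q in W(p)])-uv).ravel()
r=least_squares(f,[603,-197,-.229]);print(r.x[:2],np.degrees(r.x[2]));print(f(r.x).reshape(-1,2).round(1).T)
o=r.x[:2];y=r.x[2];u=np.array([np.cos(y),np.sin(y)]);np.savez('cr.npz',o=o,yaw=y)
print('top pred of grooves/plate', [proj('top',q).round(1) for q in W(r.x)[:4]])
g=o+(41-8)*u;print('grip point at load',g)
delta([*g,140],np.degrees(y)-180)
E
```

```text
[ 602.87169989 -197.47493066] -13.363328990871588
[[-0.8  1.8 -0.1 -1.  -0.9 -0.   0.3 -0.2  0.5 -0.8  0.3  0.   0.8 -0.1]
 [-1.2 -1.1  0.5 -0.2  0.7 -0.5 -0.5  0.   0.1 -0.2  0.5 -0.2  1.8  0.7]]
top pred of grooves/plate [array([375.1, 155.3]), array([417.1, 164. ]), array([394.5, 168.6]), array([392.4, 178.7])]
grip point at load [ 634.97819204 -205.10206392]
turn [0.38 0.09 0.03] shift [ 0.1223  0.1222 -0.0794] t 6.03 F [ 0.23 -0.53 -4.17] w 55.7 tcp [585.2 -68.3 262.5] q6 95.2
```

```bash
python3 - <<'E'
from h import *
c=env.get_calibration('wrist');T=c['hand_eye']
def pt(t):
    q=T[:3,:3].T@(np.array(t)-T[:3,3]);q=c['mtx']@(q*[1,-1,-1]);return q[:2]/q[2]
for d in(-14,-11,-8,-5,-2):print(d,pt([-16.4-12,0,-(105-d)]),pt([-16.4-28,0,-(95-d)]))
im=cv2.imread('pics/w2.png');print(im[0:30:2,327].tolist())
E
python3 -m handwheel '0 0 0 0 .012 -.008 .05; .2 0 0 0 .032 -.021 .05; .3 0 0 0 .06 -.039 .05; .4 0 0 0 .088 -.057 .05; .4 0 0 .01 .108 -.07 .05; .4 0 0 .03 .119 -.077 .05; .4 0 0 .055 .122 -.079 .05; .4 0 0 .08 .122 -.079 .05; .4 0 0 .1 .122 -.079 .05; .4 0 0 .105 .122 -.079 .05; .4 0 0 .105 .122 -.079 .05; .4 0 0 .105 .122 -.079 .05'
python3 - <<'E'
from h import *
e=np.load('cr.npz');u=np.array([np.cos(e['yaw']),np.sin(e['yaw'])]);delta([*(e['o']+33*u),80],np.degrees(e['yaw'])-180)
env_s=env.state();np.savez('w3.npz',p=env_s['ee_pos'],e=env_s['ee_rot'])
a=env.grab_frame('wrist');b=env.grab_frame('scene')
cv2.imwrite('pics/w3.png',a[:,:,::-1]);cv2.imwrite('pics/s3.png',b[:,:,::-1])
cr=b[150:350,180:360,::-1];wr=a[::,::,::-1]
v=np.hstack([cv2.resize(wr,(480,360)),cv2.resize(cr,(320,360),interpolation=cv2.INTER_CUBIC)]);cv2.imwrite('pics/v3.png',v)
E
```

```text
-14 [322.28322204 -18.97989334] [321.93253095   5.5583469 ]
-11 [322.31530677  -7.60940094] [321.97072921  17.97668517]
-8 [322.3469592   3.6078943] [322.00835745  30.20971047]
-5 [322.37818803  14.67506773] [322.04542835  42.2615401 ]
-2 [322.40900171  25.59511297] [322.08195419  54.13617026]
[[80, 169, 202], [79, 169, 202], [78, 170, 202], [78, 169, 202], [73, 162, 192], [29, 106, 96], [6, 92, 26], [11, 101, 32], [14, 107, 36], [15, 113, 38], [15, 118, 38], [17, 121, 43], [16, 120, 40], [16, 121, 42], [17, 122, 40]]
time_s: 7.03
ee_pos: [636.2, -206.2, 159.1]
ee_rot: [174.2, 89.9, -19.3]
force: [1.2, 0.1, -4.1]
gripper_width: 55.5
turn [-0.06 -0.11 -0.01] shift [ 0.0791 -0.0008  0.0016] t 7.03 F [ 1.19  0.07 -4.09] w 55.5 tcp [ 636.2 -206.2  159.1] q6 84.5
```

View pics/v3.png

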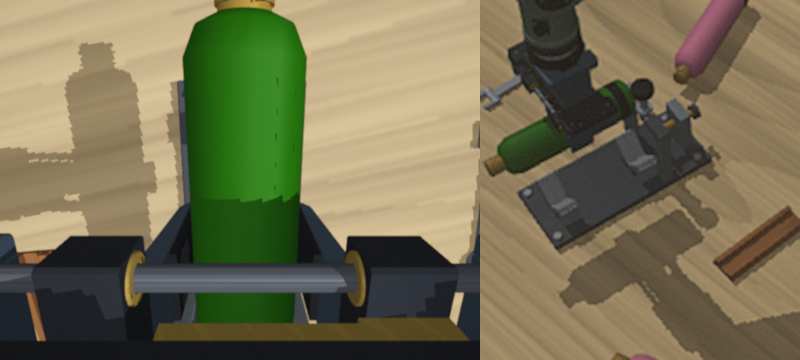

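The views show the shell aligned above the cradle with its base clear of the knob. The neck junction is at row 10, which puts the grip 6 to 8 mm behind the middle. Lowering now.

```bash

python3 -m handwheel '0 0 0 .012 -.0008 0 .05; 0 0 0 .03 -.0008 0 .05; 0 0 0 .05 -.0008 0 .05; 0 0 0 .068 -.0008 0 .05; 0 0 0 .082 -.0008 0 .05; 0 0 0 .092 -.0008 0 .05; 0 0 0 .099 -.0008 0 .05; 0 0 0 .104 -.0008 0 .05; 0 0 0 .107 -.0008 0 .05; 0 0 0 .108 -.0008 0 .05; 0 0 0 .108 -.0008 0 .05; 0 0 0 .108 -.0008 0 .05'
python3 -m handwheel '0 0 0 .001 0 0 .05; 0 0 0 .002 0 0 .05; 0 0 0 .003 0 0 .05; 0 0 0 .003 0 0 .05'
python3 -m handwheel '0 0 0 .001 0 0 .05; 0 0 0 .002 0 0 .05; 0 0 0 .002 0 0 .05; 0 0 0 .002 0 0 .05'
```

```text
time_s: 8.13
ee_pos: [636.2, -205.5, 50.7]
ee_rot: [178.8, 89.9, -14.7]
force: [-0.3, 0.0, -4.1]
gripper_width: 55.4
time_s: 8.47
ee_pos: [635.6, -205.3, 46.8]
ee_rot: [-24.2, 90.0, 142.3]
force: [0.7, 0.3, -4.1]
gripper_width: 55.4
time_s: 8.8
ee_pos: [636.1, -205.1, 45.7]
ee_rot: [-148.8, 89.9, 17.8]
force: [-0.5, 2.8, 1.5]
gripper_width: 55.4
```

```bash

python3 -m handwheel '0 0 0 0 -.0005 0 .05; 0 0 0 .0 -.001 0 .05; 0 0 0 .0005 -.001 0 .05; 0 0 0 .001 -.001 0 .05; 0 0 0 .001 -.001 0 .05'
python3 -m handwheel '0 0 0 .0005 0 0 .05; 0 0 0 .001 0 0 .05; 0 0 0 .001 0 0 .05'
```

```text
time_s: 9.22
ee_pos: [636.5, -204.2, 44.7]
ee_rot: [-160.4, 89.9, 6.1]
force: [0.5, 3.0, 5.0]
gripper_width: 55.4
time_s: 9.47
ee_pos: [636.6, -204.0, 44.5]
ee_rot: [-155.8, 89.9, 10.7]
force: [-1.4, 3.5, 8.0]
gripper_width: 55.8
```

```bash

python3 -m handwheel '0 0 0 0 0 0 .057; 0 0 0 0 0 0 .059; 0 0 0 0 0 0 .061; 0 0 0 0 0 0 .064; 0 0 0 0 0 0 .068; 0 0 0 0 0 0 .07; 0 0 0 0 0 0 .07; 0 0 0 0 0 0 .07'
python3 - <<'E'
from h import *
e=np.load('cr.npz');u=np.array([np.cos(e['yaw']),np.sin(e['yaw'])]);delta([*(e['o']+34.5*u),43],np.degrees(e['yaw'])-180)
a=env.grab_frame('wrist')[:,:,::-1];b=env.grab_frame('scene')[150:350,180:360,::-1]
v=np.hstack([cv2.resize(a,(480,360)),cv2.resize(b,(320,360),interpolation=cv2.INTER_CUBIC)]);cv2.imwrite('pics/v4.png',v);cv2.imwrite('pics/w4.png',a)
E
```

```text
time_s: 10.13
ee_pos: [635.9, -204.6, 42.8]
ee_rot: [35.0, 90.0, -158.5]
force: [0.4, -0.3, 1.4]
gripper_width: 69.9
turn [-0.1  0.  -0. ] shift [-0.0002  0.0007 -0.0007] t 10.13 F [ 0.37 -0.35  1.37] w 69.9 tcp [ 635.9 -204.6   42.8] q6 84.6
```

View pics/v4.png

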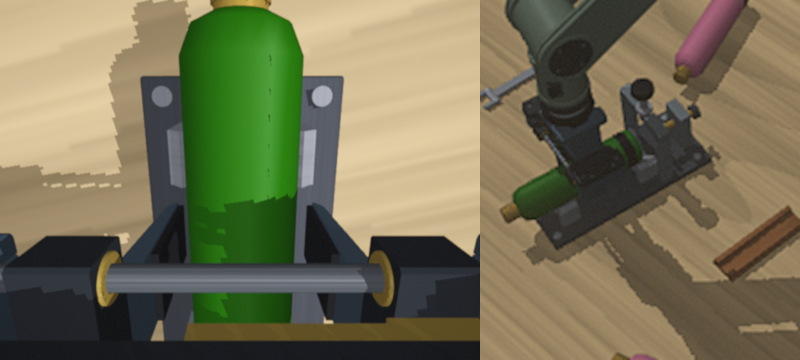

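The shell is down in both saddles: centred at column 241.5, and the plate bolts at 161 and 322 give the same centre. The gripper sits about 1.2 mm to the right of it. I'll recentre, regrip lightly and slide.

```bash

python3 -m handwheel '0 0 0 0 -.0012 0 .07; 0 0 0 0 -.0012 0 .062; 0 0 0 0 -.0012 0 .058; 0 0 0 0 -.0012 0 .055; 0 0 0 0 -.0012 0 .052; 0 0 0 0 -.0012 0 .05; 0 0 0 0 -.0012 0 .05; 0 0 0 0 -.0012 0 .05; 0 0 0 0 -.0012 0 .05; 0 0 0 0 -.0012 0 .05' 15
python3 -m handwheel '0 0 0 0 0 .001 .05; 0 0 0 0 0 .002 .05; 0 0 0 0 0 .004 .05; 0 0 0 0 0 .006 .05; 0 0 0 0 0 .008 .05; 0 0 0 0 0 .010 .05'
```

```text
time_s: 11.07
ee_pos: [636.3, -202.9, 42.9]
ee_rot: [-92.1, 90.0, 74.5]
force: [0.4, 3.0, 0.7]
gripper_width: 55.5
time_s: 11.57
ee_pos: [626.7, -200.8, 43.1]
ee_rot: [-162.8, 89.9, 3.7]
force: [4.5, 1.7, -0.3]
gripper_width: 56.0
```

```bash

python3 -m handwheel '0 0 0 0 0 .002 .05; 0 0 0 0 0 .004 .05; 0 0 0 0 0 .006 .05; 0 0 0 0 0 .008 .05; 0 0 0 0 0 .010 .05; 0 0 0 0 0 .012 .05; 0 0 0 0 0 .014 .05; 0 0 0 0 0 .016 .05; 0 0 0 0 0 .018 .05'
python3 -m handwheel '0 0 0 0 0 .001 .05; 0 0 0 0 0 .002 .05; 0 0 0 0 0 .003 .05'
```

```text
time_s: 12.32
ee_pos: [609.1, -196.7, 43.2]
ee_rot: [-168.4, 89.9, -1.9]
force: [3.5, 2.1, 0.2]
gripper_width: 55.8
time_s: 12.57
ee_pos: [606.3, -196.0, 43.2]
ee_rot: [-169.2, 89.9, -2.7]
force: [3.6, 3.4, -0.8]
gripper_width: 55.7
```

```bash

python3 -m handwheel '0 0 0 0 0 .001 .05; 0 0 0 0 0 .002 .05; 0 0 0 0 0 .003 .05'
```

```text
time_s: 12.82
ee_pos: [603.4, -195.4, 43.2]
ee_rot: [-170.7, 89.9, -4.1]
force: [4.3, 2.2, -0.7]
gripper_width: 55.7
```

```bash

python3 -m handwheel '0 0 0 0 0 .001 .05; 0 0 0 0 0 .002 .05; 0 0 0 0 0 .003 .05'
```

```text
time_s: 13.07
ee_pos: [600.5, -194.6, 43.2]
ee_rot: [-169.8, 89.9, -3.3]
force: [4.8, 3.1, 0.3]
gripper_width: 55.9
```

```bash

python3 -m handwheel '0 0 0 0 0 .001 .05; 0 0 0 0 0 .002 .05; 0 0 0 0 0 .003 .05'
```

```text
time_s: 13.32
ee_pos: [597.6, -194.0, 43.2]
ee_rot: [-170.8, 89.9, -4.2]
force: [4.4, 3.6, -0.5]
gripper_width: 55.6
```

```bash

python3 -m handwheel '0 0 0 0 0 .001 .05; 0 0 0 0 0 .002 .05; 0 0 0 0 0 .002 .05'
```

```text
time_s: 13.57
ee_pos: [596.0, -193.6, 43.2]
ee_rot: [-176.3, 89.9, -9.8]
force: [5.0, 3.2, -1.1]
gripper_width: 55.9
```

```bash

python3 -m handwheel '0 0 0 0 0 .001 .05; 0 0 0 0 0 .002 .05; 0 0 0 0 0 .002 .05'
```

```text
time_s: 13.82
ee_pos: [596.0, -193.8, 43.4]
ee_rot: [178.6, 89.6, -14.9]
force: [8.7, 1.0, -3.2]
gripper_width: 55.8
```

```bash

python3 -m handwheel '0 0 0 0 0 .001 .05; 0 0 0 0 0 .002 .05; 0 0 0 0 0 .002 .05'
```

```text
time_s: 14.07
ee_pos: [596.1, -193.9, 43.9]
ee_rot: [178.4, 89.4, -15.1]
force: [12.6, 0.5, -4.4]
gripper_width: 55.7
```

```bash

python3 -m handwheel '0 0 0 0 0 .001 .05; 0 0 0 0 0 .002 .05; 0 0 0 0 0 .002 .05'
```

```text
time_s: 14.32
ee_pos: [596.1, -194.1, 44.5]
ee_rot: [177.9, 89.1, -15.7]
force: [15.9, 0.7, -5.8]
gripper_width: 55.8
```

The base met the stop at TCP x of about 596 and pressed with roughly 12 N. I'll ease off part of that, hold briefly, then release.

```bash

python3 -m handwheel '0 0 0 0 0 -.001 .05; 0 0 0 0 0 -.002 .05; 0 0 0 0 0 -.003 .05; 0 0 0 0 0 -.003 .05; 0 0 0 0 0 -.003 .05'
python3 -m handwheel '0 0 0 0 0 0 .057; 0 0 0 0 0 0 .06; 0 0 0 0 0 0 .064; 0 0 0 0 0 0 .07; 0 0 0 0 0 0 .076; 0 0 0 0 0 0 .076; 0 0 0 0 0 0 .076'
python3 - <<'E'
from h import *
e=np.load('cr.npz');u=np.array([np.cos(e['yaw']),np.sin(e['yaw'])]);delta([*(e['o']+100*u),260],np.degrees(e['yaw'])-180)
a=env.grab_frame('wrist')[:,:,::-1];b=env.grab_frame('scene')[150:350,180:360,::-1]
v=np.hstack([cv2.resize(a,(480,360)),cv2.resize(b,(320,360),interpolation=cv2.INTER_CUBIC)]);cv2.imwrite('pics/v5.png',v);cv2.imwrite('pics/w5.png',a)
E
```

```text
time_s: 14.73
ee_pos: [596.0, -193.9, 43.6]
ee_rot: [177.8, 89.5, -15.7]
force: [10.5, 0.4, -4.3]
gripper_width: 55.7
time_s: 15.32
ee_pos: [592.1, -192.9, 42.9]
ee_rot: [10.9, 90.0, 177.5]
force: [0.3, -0.2, -1.1]
gripper_width: 76.0
turn [-0.09  0.03 -0.01] shift [-0.2172  0.0018 -0.1114] t 15.32 F [ 0.32 -0.22 -1.12] w 76.0 tcp [ 592.1 -192.9   42.9] q6 84.4
```

View pics/v5.png

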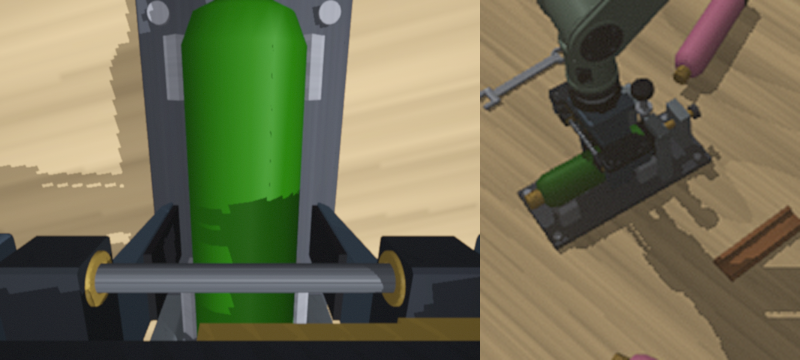

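The shell lies symmetric in both saddles with its base at the stop. Next I retract upward and move over the knob with the fingers shut.

```bash

python3 -m handwheel '0 0 0 -.01 0 0 .076; 0 0 0 -.04 0 0 .076; 0 0 0 -.08 0 0 .076; 0 0 0 -.12 0 0 .076; 0 0 0 -.155 0 0 .05; 0 0 0 -.17 0 0 .03; 0 0 0 -.175 0 0 0; 0 0 0 -.175 0 0 0; 0 0 0 -.175 0 0 0; 0 0 0 -.175 0 0 0; 0 0 0 -.175 0 0 0' 40
python3 - <<'E'
from h import *
e=np.load('cr.npz');u=np.array([np.cos(e['yaw']),np.sin(e['yaw'])]);delta([*(e['o']-88*u),195],np.degrees(e['yaw'])-180)
E
```

```text
time_s: 16.33
ee_pos: [591.6, -192.5, 215.9]
ee_rot: [-6.9, 89.8, 159.6]
force: [-0.6, -0.2, -0.3]
gripper_width: 32.3
turn [-0.1   0.22  0.03] shift [0.0212 0.0024 0.0758] t 16.33 F [-0.64 -0.15 -0.3 ] w 32.3 tcp [ 591.6 -192.5  215.9] q6 84.4
```

```bash

python3 -m handwheel '0 0 0 0 .0024 .01 0; 0 0 0 0 .0024 .03 0; 0 0 0 0 .0024 .05 0; 0 0 0 0 .0024 .068 0; 0 0 0 0 .0024 .0755 0; 0 0 0 0 .0024 .0755 0; 0 0 0 .008 .0024 .0755 0; 0 0 0 .016 .0024 .0755 0; 0 0 0 .016 .0024 .0755 0'
python3 - <<'E'
from h import *
e=np.load('cr.npz');u=np.array([np.cos(e['yaw']),np.sin(e['yaw'])]);delta([*(e['o']-88*u),184],np.degrees(e['yaw'])-180)
a=env.grab_frame('wrist')[:,:,::-1];b=env.grab_frame('scene')[150:350,180:360,::-1]
v=np.hstack([cv2.resize(a,(480,360)),cv2.resize(b,(320,360),interpolation=cv2.INTER_CUBIC)]);cv2.imwrite('pics/v6.png',v)
E
```

```text
time_s: 17.08
ee_pos: [518.0, -177.4, 199.4]
ee_rot: [-7.7, 89.8, 158.8]
force: [-0.4, 0.8, -0.1]
gripper_width: 0.3
turn [-0.09  0.22  0.03] shift [ 0.0155 -0.      0.0008] t 17.08 F [-0.4   0.78 -0.11] w 0.3 tcp [ 518.  -177.4  199.4] q6 83.3
```

View pics/v6.png

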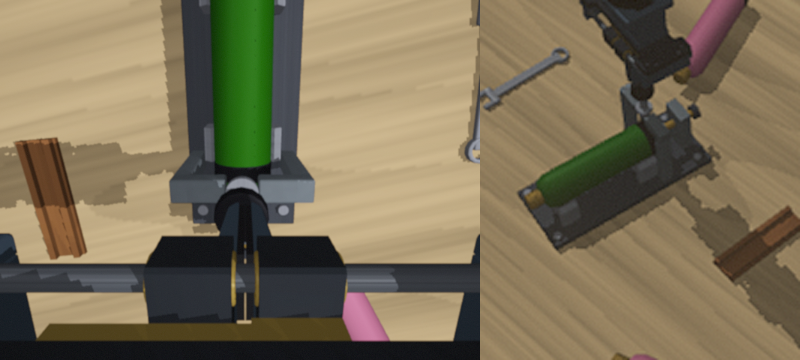

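The shut fingertips sit centred over the knob at (240,210), and the shell runs under the bridge. Pressing down in small steps now.

```bash

python3 -m handwheel '0 0 0 .004 0 0 0; 0 0 0 .008 0 0 0; 0 0 0 .012 0 0 0; 0 0 0 .014 0 0 0; 0 0 0 .016 0 0 0; 0 0 0 .018 0 0 0; 0 0 0 .02 0 0 0; 0 0 0 .022 0 0 0; 0 0 0 .023 0 0 0; 0 0 0 .023 0 0 0'
python3 -m handwheel '0 0 0 .001 0 0 0; 0 0 0 .002 0 0 0; 0 0 0 .002 0 0 0'
```

```text
time_s: 18.02
ee_pos: [518.5, -177.6, 179.0]
ee_rot: [-171.2, 90.0, -4.7]
force: [0.2, -0.2, 1.6]
gripper_width: 0.5
time_s: 18.27
ee_pos: [518.5, -177.6, 176.9]
ee_rot: [-158.0, 90.0, 8.5]
force: [-1.0, 0.9, 1.6]
gripper_width: 0.5
```

```bash

python3 -m handwheel '0 0 0 .001 0 0 0; 0 0 0 .002 0 0 0; 0 0 0 .002 0 0 0'
```

```text
time_s: 18.52
ee_pos: [518.5, -177.6, 174.7]
ee_rot: [-109.6, 90.0, 57.0]
force: [0.2, 0.5, 2.0]
gripper_width: 0.2
```

```bash

python3 -m handwheel '0 0 0 .001 0 0 0; 0 0 0 .002 0 0 0; 0 0 0 .002 0 0 0'
```

```text
time_s: 18.77
ee_pos: [518.5, -177.6, 172.7]
ee_rot: [-101.0, 90.0, 65.5]
force: [-0.1, 0.8, 0.5]
gripper_width: 0.4
```

```bash

python3 -m handwheel '0 0 0 .001 0 0 0; 0 0 0 .002 0 0 0; 0 0 0 .002 0 0 0'
```

```text
time_s: 19.02
ee_pos: [518.5, -177.6, 170.7]
ee_rot: [-86.6, 90.0, 79.9]
force: [0.3, 0.3, 1.5]
gripper_width: 0.6
```

```bash

python3 -m handwheel '0 0 0 .001 0 0 0; 0 0 0 .002 0 0 0; 0 0 0 .002 0 0 0'
```

```text
time_s: 19.27
ee_pos: [518.5, -177.6, 168.7]
ee_rot: [-108.0, 90.0, 58.5]
force: [-0.1, 0.8, 0.9]
gripper_width: 0.5
```

```bash

python3 -m handwheel '0 0 0 .001 0 0 0; 0 0 0 .002 0 0 0; 0 0 0 .002 0 0 0'
```

```text
time_s: 19.52
ee_pos: [518.5, -177.6, 166.7]
ee_rot: [-121.0, 90.0, 45.6]
force: [0.1, -0.4, 2.0]
gripper_width: 0.2
```

```bash

python3 -m handwheel '0 0 0 .001 0 0 0; 0 0 0 .002 0 0 0; 0 0 0 .002 0 0 0'
```

```text
time_s: 19.77
ee_pos: [518.5, -177.5, 164.7]
ee_rot: [-83.6, 90.0, 83.0]
force: [0.3, 0.3, 0.6]
gripper_width: 0.3
```

```bash

python3 -m handwheel '0 0 0 .001 0 0 0; 0 0 0 .0015 0 0 0; 0 0 0 .0015 0 0 0'
```

```text
time_s: 20.02
ee_pos: [518.5, -177.6, 163.3]
ee_rot: [-74.5, 90.0, 92.0]
force: [0.5, 0.1, 1.8]
gripper_width: 0.9
```

```bash

python3 -m handwheel '0 0 0 .001 0 0 0; 0 0 0 .0015 0 0 0; 0 0 0 .0015 0 0 0'
```

```text
time_s: 20.27
ee_pos: [518.6, -177.6, 162.4]
ee_rot: [-178.0, 90.0, -11.4]
force: [-1.5, 0.5, 5.7]
gripper_width: 0.4
```

```bash

python3 -m handwheel '0 0 0 .0005 0 0 0; 0 0 0 .001 0 0 0; 0 0 0 .001 0 0 0'
```

```text
time_s: 20.52
ee_pos: [518.6, -177.6, 162.3]
ee_rot: [179.5, 89.9, -14.0]
force: [-2.4, 0.8, 9.7]
gripper_width: 0.3
```

```bash

python3 -m handwheel '0 0 0 .0003 0 0 0; 0 0 0 .0005 0 0 0; 0 0 0 .0005 0 0 0'
```

```text
time_s: 20.77
ee_pos: [518.6, -177.6, 162.3]
ee_rot: [176.2, 89.9, -17.2]
force: [-3.5, 0.3, 12.6]
gripper_width: 0.3
```

```bash

python3 -m handwheel '0 0 0 .0003 0 0 0; 0 0 0 .0006 0 0 0; 0 0 0 .0006 0 0 0; 0 0 0 .0006 0 0 0; 0 0 0 .0006 0 0 0; 0 0 0 .0006 0 0 0; 0 0 0 .0006 0 0 0'
python3 -m handwheel '0 0 0 -.001 0 0 0; 0 0 0 -.003 0 0 0; 0 0 0 -.008 0 0 0; 0 0 0 -.02 0 0 0; 0 0 0 -.04 0 0 0; 0 0 0 -.07 0 0 0; 0 0 0 -.1 0 0 0; 0 0 0 -.1 0 0 0; 0 0 0 -.1 0 0 0'
python3 -m handwheel '0 0 0 0 0 -.02 0; 0 0 0 0 0 -.05 0; 0 0 0 0 0 -.09 0; 0 0 0 0 0 -.12 0; 0 0 0 0 0 -.13 0; 0 0 0 0 0 -.13 0; 0 0 0 0 0 -.13 0'
python3 - <<'E'
from h import *
s=env.state();print(s['time_s'],s['force'])
a=env.grab_frame('wrist')[:,:,::-1];b=env.grab_frame('scene')[150:350,180:360,::-1]
v=np.hstack([cv2.resize(a,(480,360)),cv2.resize(b,(320,360),interpolation=cv2.INTER_CUBIC)]);cv2.imwrite('pics/v7.png',v)
E
```

```text
time_s: 21.35
ee_pos: [518.6, -177.6, 162.2]
ee_rot: [174.4, 89.9, -19.1]
force: [-3.1, 1.7, 15.3]
gripper_width: 0.2
time_s: 22.1
ee_pos: [519.3, -177.8, 261.3]
ee_rot: [175.2, 89.8, -18.2]
force: [-0.5, 0.3, 0.4]
gripper_width: 0.3
time_s: 22.68
ee_pos: [644.1, -207.6, 257.3]
ee_rot: [-5.5, 89.7, 161.1]
force: [-0.0, -0.3, -0.5]
gripper_width: 0.3
22.6833 [-0.00879101 -0.27384566 -0.53778425]
```

View pics/v7.png

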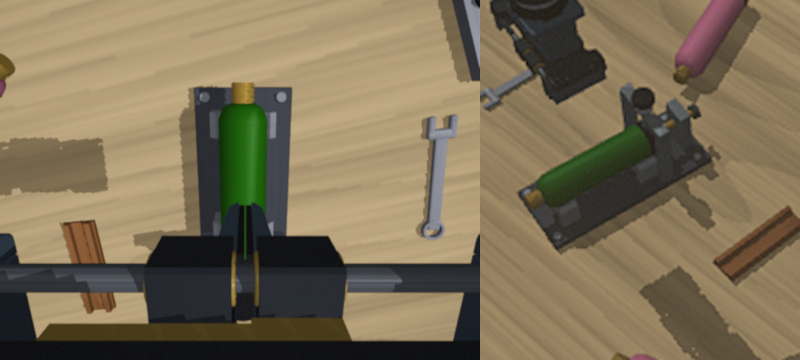

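The shell is centred in the cradle (shell at 243, plate bolts at 204 and 281), the knob is down, the arm is clear and the spanner is untouched. Handing in.

```bash
python3 -c "
from workcell import env
print(env.job_done())"
```

```text
the job is handed in; nothing more can be done
None
```

The larger green shell is in the cradle, pushed against the end stop and clamped, and the job is handed in at 22.7 s of the 72 s allowed. No verdict is reported.

- **Lowering:** I lowered it in near x = +41 mm. It touched one flank of the V first, so I shifted it 1 mm. The support force reached roughly 12 N before I let go. After release, the picture showed the shell centred between the plate bolts.
- **Stop:** I slid it with a light 15 N grip, and the base met the stop after about 42 mm. The wrist read 16 N at most, and I take about 4 N of that to be sliding friction, so about 12 N was on the stop. While pressing, the gripper tilted about 1° and pulled upward by up to about 6 N. I eased that off before releasing and did not measure the gap at the stop afterwards.
- **Clamp:** The pad met the shell after about 21 mm of knob travel. I pressed to 15.3 N at the wrist, so about 12 to 14 N on the shell, and held it there for about 0.5 s.
- **Last checks:** The final picture shows the shell straight in both saddles, the knob down, the arm clear and the spanner in place. I did not look again at the smaller shell, the valve and the tin; the arm only passed above that area at the start.

I viewed 11 pictures, one over the budget of 10.

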